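# Hang the tube basket to dry and set the drying-air valve

## Task

Pick up the wire basket that holds the three glass sample tubes and, keeping it upright, hang it by its bail handle on the hook of the drying stand, the hook under about the middle of the handle, and let go. Then turn the T-handle of the drying-air valve to half open, 45 degrees between closed (handle across the pipe) and open (handle along the pipe), and let go of it. Leave the empty basket and the other things on the bench where they stand.

Things in the scene. Friction and masses are not known exactly. Their poses are not given: they have to be found in the camera images.
- tube_basket: Loose steel-wire basket with three white-capped glass tubes fixed in it, 0.2 to 0.4 kg. Origin at the centre of its underside, z up. 70 mm (x) by 110 mm (y), rim 50 mm high, tube tops 60 mm. A rigid upright bail handle spans it along y: a straight crown bar on two thin uprights at y = +/-55 mm. Looks the same after half a turn.
- basket_bar (a point): Middle of that handle's crown bar, 125 mm above the basket's underside; axes as the basket. The bar is flat steel 8 mm thick (x), 10 mm tall (z), 110 mm long (y). Pinch it across its 8 mm from above, best about 32 mm to one side of this point so that the fingers pass beside the hook. The opening under the bar is 60 mm high down to the tube tops.
- drying_stand: Fixed stand: grey base plate, post of 18 mm diameter and 297 mm height, whose foot is the origin, and at its top a hook of 8 mm round steel bar that points along the stand's -x. Under the hook an air outlet on the base plate, 86 mm high. z up.
- hook_seat (a point): Top of the hook's seat, 274 mm above the bench, 75 mm from the post's axis, where the underside of the handle bar rests; axes as the stand. The seat is level for 15 mm either way along x, then the hook rises at 45 degrees, 20 mm, towards its tip (-x) and towards the post (+x).
- hook_tip (a point): Top of the hook's upturned end: 35 mm from hook_seat in the stand's -x and 20 mm above it. The handle bar comes in over it from the -x side, with the basket below the hook, and is then lowered on the seat.
- valve_base: Fixed base of the drying-air valve: dark foot plate 70 x 150 mm (origin at its underside, z up) and a 22 mm steel pipe along its y, 60 mm above the bench, with a brass ball-shaped body in the middle.
- valve_axis (a point): Middle of the valve's T-handle, on its vertical turning axis, 117 mm above the bench; axes as valve_base, not turning with the handle. The T-handle is a dark flat bar centred here, 80 mm long, 10 mm thick, 18 mm tall (108 to 126 mm above the bench), on a 9 mm stem, to be pinched from above across its 10 mm.
- valve_handle (a joint): Angle of the T-handle, rad. 0 = closed: the bar lies along valve_base's x, across the pipe. It grows clockwise seen from above to 1.571 = fully open, along the pipe (y): the bar's direction is valve_base's x turned clockwise by this angle. Half open is 0.785. Stops at both ends; 0.12 N m of friction; it stays where it is left.
- empty_basket: Second basket, the same in every size as tube_basket but empty; a bystander, to be left alone.
- amber_bottle: Loose amber glass jar, 52 mm diameter, 105 mm high, standing between stand and valve; origin at the centre of its underside. Bystander.
- stopwatch: Loose flat black stopwatch, 64 mm diameter, 19 mm high, lying near the middle of the bench; origin at its underside. Bystander.
- beaker: Loose glass beaker, 68 mm diameter, 85 mm high, on the left; origin at the centre of its underside. Bystander.
- red_tray: Loose open plastic tray 110 x 150 x 35 mm, on the right; origin at the centre of its underside. Bystander.
- wash_bottle: Loose white plastic bottle, 60 mm diameter, 130 mm high, at the right; origin at the centre of its underside. Bystander.
- bottle_brush: Loose hand brush lying flat at the left. Bystander.
Mind the look-alikes: they are no part of the job. Leave any turquoise look-alike of the tube_basket alone.

How it is judged:
By the outcome, as a careful person would: the job done as asked, in the order asked, and still so for the second after the job is handed in, with the robot touching nothing.
It also fails if it takes over 64 s, if anything falls off the work surface, if the arm or the gripper's body presses on something with over 40 N, if the wrist force passes 120 N, or if a joint passes its speed limit or range.

## Robot

A 6-joint arm with a two-finger parallel gripper is mounted at the origin on the work surface. World frame = base frame: x ahead of the robot, y to its left, z up, the work surface at z = 0. Lengths are in m, angles in rad, forces in N, time in s.
With the tool pointing down it reaches from about 0.35 to 0.85 m from the base axis. Payload 8.1 kg.
Tool frame: the origin (TCP) lies at the centre of the arm's flange, where the gripper is bolted on; the fingertips stand 186 mm ahead of it and the grasp point (between the pads) lies 167 mm ahead of it; z points along the fingers, y is the direction in which the jaws open and shut (so a half turn about z gives the same grasp; the last joint's range is limited). The gripper opens to 93 mm and grips with 3 to 60 N. Pads are 15 mm wide; open, the fingers measure 128 mm over their backs; the gripper's body (75 mm by 188 mm) begins 65 mm behind the grasp point.
Start: joints at [-1.343, 0.13, 1.488, -0, 1.523, -0.085], TCP at [0.185, -0.571, 0.405] pointing down, gripper open.
Joint ranges: [-2.96, 2.96], [-0.89, 2.26], [0.02, 2.5], [-1.34, 4.48], [0, 2.73], [-2.66, 2.66]. Speed limits (rad/s): [2.39, 2.39, 2.79, 3.14, 3.14, 3.14].

## Interface

Orientations are given as a rotation vector (axis times angle).
In Python, from plant import robot, viewer, order gives the robot as it stands.
- The arm moves only by the tool apply_moves, never from a script. Its argument "deltas" is a list of rows, each a list of 3 entries, a list of its own where there are three numbers: the finger opening in mm, from 0 to 93, then the shift along the tool's x, y, z in mm, then the turn about the tool's z in rad. In form: [[grip, [dx, dy, dz], yaw], ...]. A call has 1 to 5 rows; each row shifts and turns the commanded pose from where the row before left it, along the tool's axes as they then stand; what a row does not reach is not made up. A row lasts 1/8 s, in which the tool goes at most 62.5 mm and 10.7 degrees, less where a joint would pass 70% of its speed; a pose out of reach is approached as far as the arm can. A call is refused whole if a number of a shift passes 62.5 or a number of a turn 0.188, either way. A call with a gripper value outside its range is refused whole. The fingers move at their own pace and stop on an object; "grip_force" is the grip in N (left out, the last holds). Time passes only in rows, so rows that do not move let the fingers close. It gives the time, the measured TCP pose, the force and the opening at its end, in the units of the state.
- robot.read_state(): the state, without advancing time (a new reading comes with each control period).
- viewer.read_camera(name): name is "side" or "top" or "wrist"; returns the picture (420x560x3 uint8, blue, green, red); there is no depth.
- viewer.get_calibration(name): a dict with "fx", "fy", "cx", "cy" (pixels), "distortion" ([k1, k2, p1, p2, k3] as OpenCV has them; the pictures are not rectified), "R" (3x3) and "t" (3): a world point X has camera coordinates R X + t. Camera axes: x right, y down, z forward; pixel columns grow to the right and rows downward; lengths in m; the calibration is good to about 2 mm. A picture is of the moment at which its call begins: read the wrist's pose just before it. get_calibration takes no time and is no camera call; for the wrist camera it gives the pose at the moment of the call.
- order.close_job(): hands the job in, once; it reports no verdict.
The state is a dict: "t": time; "q": joint angles; "dq": joint speeds; "joint_torque": joint torques, N m; "tool_pos": TCP position; "orientation": TCP orientation; "force": force on the tool from outside, world axes, zero at the start; "wrist_torque": the same for the moment, N m; "opening": finger opening in m.
Only numpy, scipy, OpenCV 4.12 (cv2) and the standard library are available. Lean on these libraries where they do the work, as an engineer would, in place of code of your own. Each camera call takes 0.05 s, during which the arm holds its last target. There are 200 camera calls.

## Working session

There is one attempt and no reset: what is moved stays moved. The work goes in short steps, Python scripts to look and compute and a tool call to move; the robot and the scene stay as the last step left them, time stands still between calls to the robot, and variables do not carry over. Pictures are saved under pics/ and viewed, about 8 in all and at most 12, crops included, and the job is handed in when it is done.

Besides the shell and the picture viewer there is one more tool, called after ">>>" as a command line: name --argument value ..., lists and objects as JSON in quotes. apply_moves: Moves the arm, as the interface text tells. Its arguments: {"type":"object","properties":{"deltas":{"type":"array"},"grip_force":{"type":"number"}},"required":["deltas"]}

```bash
mkdir -p pics && ls && python3 - <<'E'
from plant import robot, viewer, order
import cv2, numpy as np
s=robot.read_state(); print({k:np.round(v,3).tolist() for k,v in s.items()})
for n in ("top","side"):
    im=viewer.read_camera(n); cv2.imwrite(f"pics/{n}0.png",im)
    c=viewer.get_calibration(n); print(n,{k:np.round(v,4).tolist() for k,v in c.items()})
E
```

```text
pics
{'t': 0.0, 'q': [-1.343, 0.131, 1.489, 0.0, 1.523, -0.085], 'dq': [-0.0, -0.0, -0.001, -0.001, -0.003, 0.001], 'joint_torque': [-0.002, -55.985, -49.176, 0.077, 0.035, -0.0], 'tool_pos': [0.185, -0.571, 0.404], 'orientation': [-3.101, -0.489, 0.0], 'force': [-0.156, -1.014, -0.37], 'wrist_torque': [-0.017, -0.006, 0.012], 'opening': 0.093}
top {'fx': 522.0667, 'fy': 522.0667, 'cx': 291.4859, 'cy': 218.2007, 'distortion': [-0.1612, 0.0, 0.0, 0.0, 0.0], 'R': [[0.0364, -0.9993, -0.0021], [-0.9783, -0.0352, -0.2042], [0.204, 0.0095, -0.9789]], 't': [-0.0151, 0.5455, 1.741]}
side {'fx': 415.5686, 'fy': 415.5686, 'cx': 273.1127, 'cy': 210.4548, 'distortion': [0.0306, 0.0, 0.0, 0.0, 0.0], 'R': [[-0.7745, -0.6325, 0.0137], [-0.4713, 0.5624, -0.6794], [0.422, -0.5326, -0.7336]], 't': [0.373, 0.3925, 1.0746]}
```

View pics/top0.png

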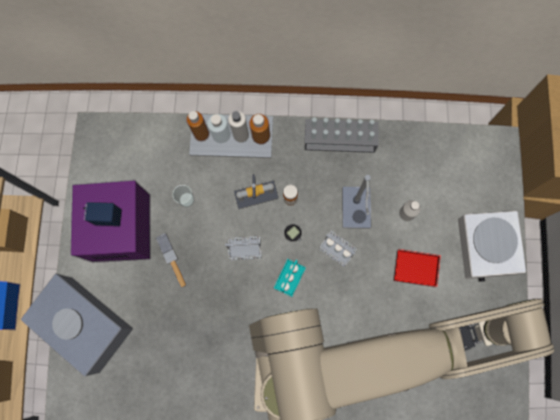

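View pics/side0.png

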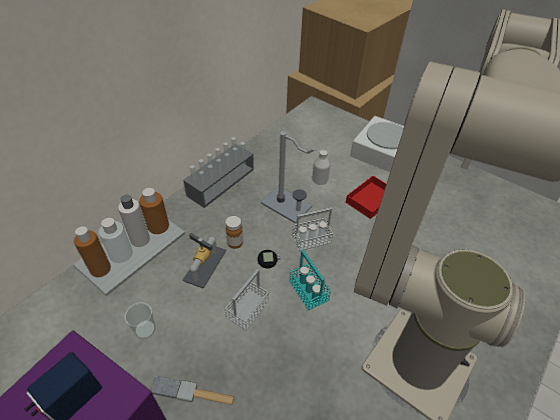

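Candidates for tube_basket, as top-view pixels: plain steel with white caps at (338,248), turquoise look-alike at (290,277), empty basket at (244,247). I choose (338,248), which is also side (312,232). The stand is at top (357,205) and the valve at top (256,192). Next I'll check the choice in a close crop.

```bash
python3 - <<'E'
import cv2,numpy as np
t=cv2.imread('pics/top0.png');s=cv2.imread('pics/side0.png')
a=cv2.resize(t[170:270,310:390],None,fx=5,fy=5,interpolation=cv2.INTER_CUBIC) #400x500
b=cv2.resize(s[125:255,255:345],None,fx=4,fy=4,interpolation=cv2.INTER_CUBIC)[:500] #360
b=cv2.copyMakeBorder(b,0,max(0,500-b.shape[0]),0,0,cv2.BORDER_CONSTANT)
cv2.imwrite('pics/crop1.png',np.hstack([a,b]))
a=cv2.resize(t[170:215,225:285],None,fx=6,fy=6,interpolation=cv2.INTER_CUBIC) #360x270
b=cv2.resize(s[220:295,175:235],None,fx=6,fy=6,interpolation=cv2.INTER_CUBIC) #360x450
a=cv2.copyMakeBorder(a,0,450-a.shape[0],0,0,cv2.BORDER_CONSTANT)
cv2.imwrite('pics/crop2.png',np.hstack([a,b]))
E
```

```text
(no output)
```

View pics/crop1.png

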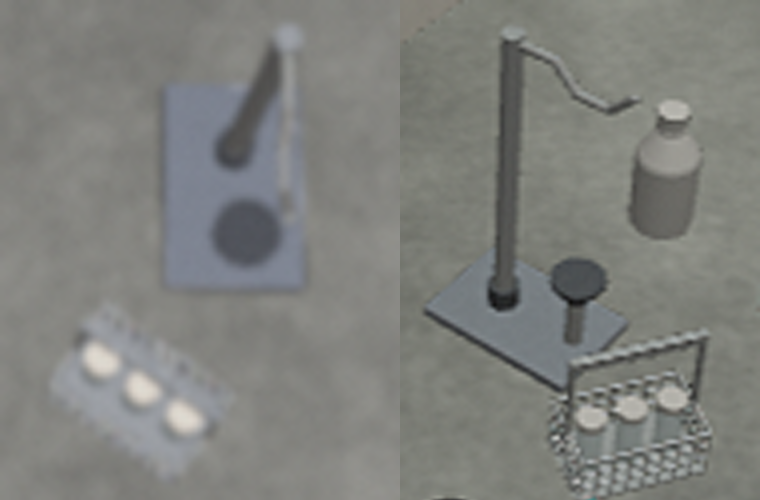

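View pics/crop2.png

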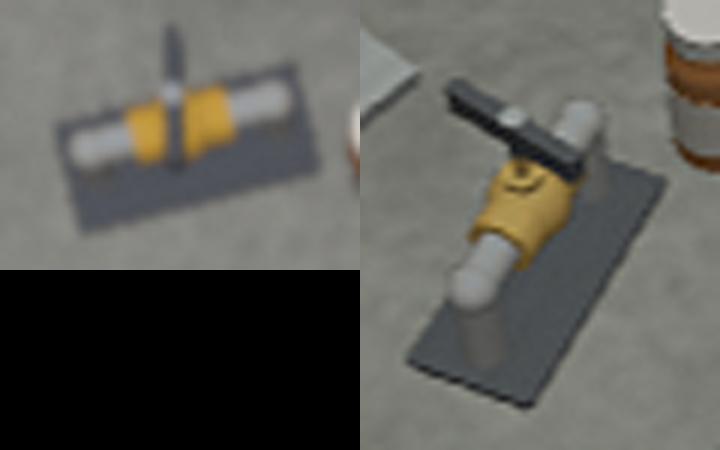

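The crop confirms it: a plain steel basket with three white caps, cap centres near crop (101,362), (141,390) and (185,418). Both stand and valve are clear, and the handle sits about across the pipe. Next I'll triangulate from these points.

```bash
cat > h.py <<'E'
from plant import robot, viewer, order
import cv2, numpy as np
from scipy.spatial.transform import Rotation as Ro
def ray(c,uv):
    K=np.array([[c['fx'],0,c['cx']],[0,c['fy'],c['cy']],[0,0,1]])
    p=cv2.undistortPoints(np.array([[uv]],float),K,np.array(c['distortion'],float))[0,0]
    R=np.array(c['R']);t=np.array(c['t']); d=R.T@np.array([p[0],p[1],1]); return -R.T@t,d/np.linalg.norm(d)
def plane(c,uv,z):
    o,d=ray(c,uv); return o+d*(z-o[2])/d[2]
def tri(c1,u1,c2,u2):
    A=np.zeros((3,3));b=np.zeros(3);rs=[ray(c1,u1),ray(c2,u2)]
    for o,d in rs:
        P=np.eye(3)-np.outer(d,d);A+=P;b+=P@o
    X=np.linalg.solve(A,b); return X,max(np.linalg.norm((np.eye(3)-np.outer(d,d))@(X-o)) for o,d in rs)
def proj(c,X):
    K=np.array([[c['fx'],0,c['cx']],[0,c['fy'],c['cy']],[0,0,1]])
    return cv2.projectPoints(np.atleast_2d(np.array(X,float)),cv2.Rodrigues(np.array(c['R']))[0],np.array(c['t']),K,np.array(c['distortion']))[0][:,0]
E
cat > m1.py <<'E'
from h import *
T=viewer.get_calibration('top');S=viewer.get_calibration('side')
t=lambda u,v:((u+.5)/5-.5+310,(v+.5)/5-.5+170)
s=lambda u,v:((u-400+.5)/4-.5+255,(v+.5)/4-.5+125)
t2=lambda u,v:((u+.5)/6-.5+225,(v+.5)/6-.5+170)
s2=lambda u,v:((u-360+.5)/6-.5+175,(v+.5)/6-.5+220)
p=lambda *a:print(*[np.round(x,4) if not isinstance(x,str) else x for x in a])
p('posttop',plane(T,t(288,38),.297),plane(S,s(512,33),.297),*tri(T,t(288,38),S,s(512,33)))
p('foot',plane(T,t(233,160),.01),plane(S,s(503,302),.01))
p('tip',plane(T,t(288,220),.29),plane(S,s(637,99),.29))
p('plate',*[plane(T,t(*q),.008)[:2] for q in((165,85),(303,85),(303,288),(165,288))])
for q in ((101,362),(141,390),(185,418)):p('capT',plane(T,t(*q),.06))
for q in ((592,415),(630,407),(671,397)):p('capS',plane(S,s(*q),.06))
p('bar',*[plane(S,s(*q),.125) for q in((571,366),(706,337))])
p('vT',plane(T,t2(174,92),.126),plane(S,s2(514,119),.126))
p('vplT',*[plane(T,t2(*q),.008)[:2] for q in((57,128),(293,66),(318,166),(83,233))])
p('vplS',*[plane(S,s2(*q),.008)[:2] for q in((410,360),(527,405),(665,178))])
p('hT',*[plane(T,t2(*q),.126)[:2] for q in((171,30),(176,165))]);p('hS',*[plane(S,s2(*q),.126)[:2] for q in((455,82),(580,160))])
E
python3 m1.py
```

```text
posttop [ 0.6308 -0.2226  0.297 ] [ 0.6312 -0.2216  0.297 ] [ 0.6314 -0.2225  0.2963] 0.0004
foot [ 0.6241 -0.2233  0.01  ] [ 0.6301 -0.2218  0.01  ]
tip [ 0.5193 -0.2241  0.29  ] [ 0.5193 -0.226   0.29  ]
plate [ 0.6781 -0.174 ] [ 0.682  -0.2736] [ 0.5333 -0.2743] [ 0.5298 -0.1763]
capT [ 0.4669 -0.1288  0.06  ]
capT [ 0.4485 -0.1565  0.06  ]
capT [ 0.4303 -0.1868  0.06  ]
capS [ 0.4707 -0.1313  0.06  ]
capS [ 0.4527 -0.1571  0.06  ]
capS [ 0.4339 -0.1864  0.06  ]
bar [ 0.4819 -0.1127  0.125 ] [ 0.4208 -0.2027  0.125 ]
vT [0.6406 0.1353 0.126 ] [0.6393 0.1362 0.126 ]
vplT [0.6482 0.2144] [0.6915 0.0751] [0.6303 0.0575] [0.5845 0.1951]
vplS [0.6478 0.2167] [0.5852 0.1982] [0.6294 0.0557]
hT [0.6767 0.1389] [0.5986 0.1319]
hS [0.6773 0.1383] [0.5981 0.1336]
```

The two views agree to within about 4 mm:

| Item | Position / angle |
|---|---|
| Post | (0.631, -0.222) |
| Hook direction | yaw ≈ 1° |
| Seat | (0.556, -0.223) |
| Basket bar centre | (0.451, -0.157), direction 56.3° |
| Valve axis | (0.640, 0.136), base yaw 17.6° |
| T-handle | direction ≈ 4.3°, so 13° open now; target direction ≈ -27.4° |

Moving to hover over the +y grasp point of the bar.

>>> apply_moves --deltas '[[93, [40.5, -33, 0], 0], [93, [40.5, -33, 0], 0], [93, [40.5, -33, 0], 0], [93, [40.5, -33, 0], 0], [93, [40.5, -33, 0], 0]]'

```text
t: 0.72
tool_pos: [0.3271, -0.35, 0.4043]
orientation: [-3.103, -0.489, 0.0]
force: [0.9, -0.6, -0.7]
opening: 0.093
```

>>> apply_moves --deltas '[[70, [40.5, -33, 0], 0], [70, [40.5, -33, 0], 0], [70, [40.5, -33, 0], 0], [70, [40.5, -33, 0], 0], [70, [40.5, -33, 0], 0]]'

```text
t: 1.35
tool_pos: [0.469, -0.1306, 0.4045]
orientation: [3.103, 0.489, -0.0]
force: [1.0, -0.7, 0.2]
opening: 0.0699
```

>>> apply_moves --deltas '[[60, [0, 0, 0], -0.168], [60, [0, 0, 0], -0.168], [60, [0, 0, 0], -0.168], [60, [0, 0, 0], -0.168], [60, [0, 0, 0], 0]]'

```text
t: 1.98
tool_pos: [0.4683, -0.1322, 0.4043]
orientation: [-2.769, -1.484, 0.001]
force: [0.9, 0.5, -0.1]
opening: 0.0599
```

```bash
python3 - <<'E'
from h import *
c=viewer.get_calibration('wrist');im=viewer.read_camera('wrist')
cv2.imwrite('pics/w1raw.png',im)
b=np.array([.4513,-.1577,.130]);d=np.array([np.cos(np.radians(56.3)),np.sin(np.radians(56.3)),0])
for k in(-.055,0,.055):
    q=proj(c,b+k*d)[0];print(q);cv2.circle(im,tuple(int(x) for x in q.round()),3,(0,0,255),1)
cv2.imwrite('pics/w1.png',im);print(robot.read_state()['tool_pos'])
E
```

```text
[285.3311502 324.9439479]
[285.35500784 257.6895425 ]
[285.38052991 182.41275127]
[ 0.46835858 -0.13223885  0.40441186]
```

View pics/w1.png

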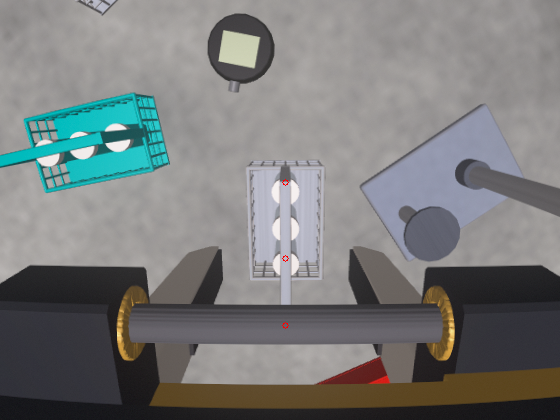

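The wrist view shows the bar as a vertical line at column ≈285, rows 180–305. That matches the predicted points (285,182) and (285,258), and the three white caps are below it. Descending 112 mm and gripping.

>>> apply_moves --deltas '[[60, [0, 0, 40], 0], [60, [0, 0, 40], 0], [60, [0, 0, 22], 0], [60, [0, 0, 10], 0], [0, [0, 0, 0], 0]]' --grip_force 55

```text
t: 2.65
tool_pos: [0.4684, -0.1322, 0.2925]
orientation: [-2.769, -1.483, 0.001]
force: [0.4, -0.2, -0.1]
opening: 0.054
```

>>> apply_moves --deltas '[[0, [0, 0, 0], 0], [0, [0, 0, 0], 0], [0, [0, 0, 0], 0], [0, [0, 0, 0], 0], [0, [0, 0, 0], 0]]'

```text
t: 3.28
tool_pos: [0.4684, -0.1322, 0.2928]
orientation: [-2.768, -1.485, -0.0]
force: [0.0, 0.7, 0.6]
opening: 0.0074
```

>>> apply_moves --deltas '[[0, [0, 0, -10], 0], [0, [0, 0, -20], 0], [0, [0, 0, -25], 0], [0, [0, 0, -25], 0], [0, [0, 0, -25], 0]]'

```text
t: 3.9
tool_pos: [0.4683, -0.1322, 0.3989]
orientation: [-2.768, -1.485, 0.0]
force: [0.2, 0.0, -2.7]
opening: 0.0076
```

>>> apply_moves --deltas '[[0, [0, 0, -25], 0], [0, [0, 0, -25], 0], [0, [0, 0, -25], 0], [0, [0, 0, -12], 0], [0, [0, 0, 0], 0]]'

```text
t: 4.53
tool_pos: [0.4685, -0.1323, 0.4855]
orientation: [2.767, 1.485, 0.001]
force: [0.3, -0.0, -2.5]
opening: 0.0073
```

>>> apply_moves --deltas '[[0, [0, 0, 0], -0.08], [0, [0, 0, 0], -0.14], [0, [0, 0, 0], -0.16], [0, [0, 0, 0], -0.14], [0, [0, 0, 0], -0.08]]'

```text
t: 5.15
tool_pos: [0.4683, -0.1322, 0.483]
orientation: [-2.2, -2.239, 0.002]
force: [-0.2, -0.2, -2.5]
opening: 0.0074
```

>>> apply_moves --deltas '[[0, [-12, 0, 0], 0], [0, [-24, 0, 0], 0], [0, [-18, 0, 0], 0], [0, [-6, 0, 0], 0], [0, [0, 0, 0], 0]]'

```text
t: 5.78
tool_pos: [0.4692, -0.1926, 0.4845]
orientation: [-2.207, -2.235, -0.0]
force: [0.6, 0.1, -1.0]
opening: 0.0071
```

```bash
python3 - <<'E'
from h import *
c=viewer.get_calibration('wrist');w=viewer.read_camera('wrist')
s=viewer.read_camera('side');S=viewer.get_calibration('side')
st=robot.read_state();g=np.array(st['tool_pos'])-[0,0,.167];R=Ro.from_rotvec(st['orientation']).as_matrix();print(st['tool_pos'],R[:,0],R[:,2])
cv2.imwrite('pics/s2raw.png',s);cv2.imwrite('pics/w2raw.png',w)
seat=np.array([.556,-.2235,.274]);hook=[[.521,-.224,.294],[.556,-.2235,.274],[.631,-.222,.297]]
def dots(im,c,P,col):
    for q in proj(c,P): cv2.drawMarker(im,tuple(int(x) for x in q.round()),col,cv2.MARKER_CROSS,5,1)
bar=[g+R[:,0]*k for k in(-.086,-.031,.024)]
print(proj(S,bar))
dots(w,c,hook,(0,0,255));dots(w,c,bar,(0,255,0))
side=cv2.resize(s[100:260,230:380],None,fx=3,fy=3,interpolation=cv2.INTER_CUBIC)[:420,:240*2-30]
a=cv2.resize(w,(350,262));o=np.zeros((480,800,3),np.uint8)
sc=cv2.resize(s[100:260,230:380],(450,480),interpolation=cv2.INTER_CUBIC)
o[:,:450]=sc;o[:262,450:]=a
cv2.imwrite('pics/c3.png',o)
E
```

```text
[ 0.46932075 -0.19197877  0.48467839] [-1.38140351e-02  9.99904501e-01  4.01999221e-04] [-8.85507999e-05  4.00814221e-04 -9.99999916e-01]
[[339.22923789 139.89050738]
 [328.61029906 149.34864638]
 [317.44756269 159.290248  ]]
```

View pics/c3.png

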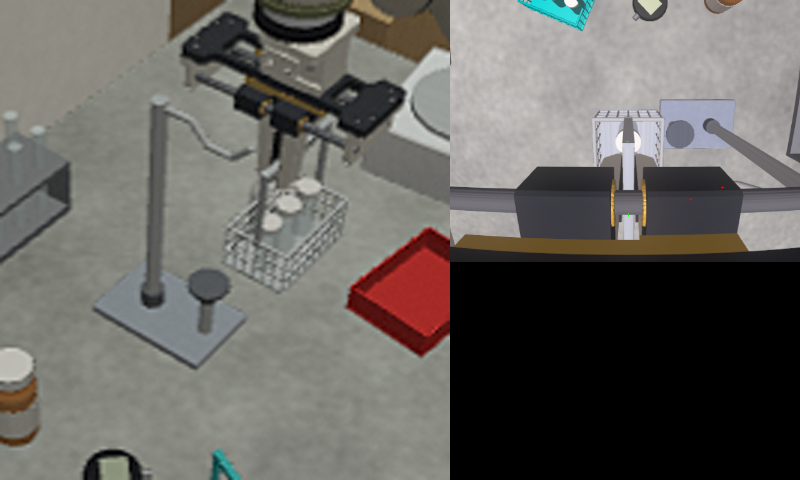

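```bash
python3 - <<'E'
from h import *
S=viewer.get_calibration('side')
st=robot.read_state();g=np.array(st['tool_pos'])-[0,0,.167];R=Ro.from_rotvec(st['orientation']).as_matrix()
for tilt in(0,3,6):
    a=np.radians(tilt);x=R[:,0]*np.cos(a)+np.array([0,0,1])*np.sin(a);z=-R[:,0]*np.sin(a)+np.array([0,0,1])*np.cos(a)
    print(tilt,proj(S,[g+x*k-z*.065 for k in(.003,-.031,-.065)]).round(1).tolist())
im=cv2.imread('pics/s2raw.png')[145:195,300:355]
m=((im.min(2)>150)).astype(np.uint8);n,l,s,c=cv2.connectedComponentsWithStats(m)
print([(s[i,4],(c[i]+[300,145]).round(1).tolist()) for i in range(1,n) if s[i,4]>5])
E
```

```text
0 [[319.5, 173.1], [326.1, 167.0], [332.5, 161.1]]
3 [[318.8, 173.7], [325.4, 168.0], [331.7, 162.5]]
6 [[318.2, 174.2], [324.6, 169.0], [330.9, 164.0]]
[(np.int32(6), [302.5, 149.0]), (np.int32(11), [319.5, 156.5]), (np.int32(41), [333.3, 161.6]), (np.int32(40), [325.9, 167.0]), (np.int32(7), [342.7, 168.0]), (np.int32(10), [309.4, 171.4]), (np.int32(30), [320.3, 173.4]), (np.int32(12), [328.7, 180.9]), (np.int32(10), [332.3, 181.7]), (np.int32(9), [312.6, 186.0]), (np.int32(8), [322.6, 189.1])]
```

The basket hangs upright in the gripper: the caps are within 1 px of the prediction. Moving in over the hook, then lowering most of the way.

>>> apply_moves --deltas '[[0, [0, 12, 0], 0], [0, [0, 22, 0], 0], [0, [0, 24, 0], 0], [0, [0, 20, 0], 0], [0, [-1, 9, 0], 0]]'

```text
t: 6.5
tool_pos: [0.5576, -0.1913, 0.4843]
orientation: [-2.204, -2.238, -0.0]
force: [-0.1, 0.2, -2.4]
opening: 0.0074
```

>>> apply_moves --deltas '[[0, [0, 0, 0], 0], [0, [0, 0, 8], 0], [0, [0, 0, 12], 0], [0, [0, 0, 10], 0], [0, [0, 0, 4], 0]]'

```text
t: 7.12
tool_pos: [0.5559, -0.192, 0.4493]
orientation: [-2.205, -2.235, 0.001]
force: [-0.2, -0.6, -2.5]
opening: 0.0071
```

```bash
python3 - <<'E'
from h import *
s=viewer.read_camera('side');t=viewer.read_camera('top')
st=robot.read_state();print(st['tool_pos'],st['force'],st['opening'])
o=np.hstack([cv2.resize(s[110:230,255:355],(400,480),interpolation=cv2.INTER_CUBIC),cv2.resize(t[140:260,300:400],(400,480),interpolation=cv2.INTER_CUBIC)])
cv2.imwrite('pics/c4.png',o)
E
```

```text
[ 0.55607112 -0.19202925  0.44989307] [ 0.12776772 -0.29313968 -2.96083583] 0.007495057658177525
```

View pics/c4.png

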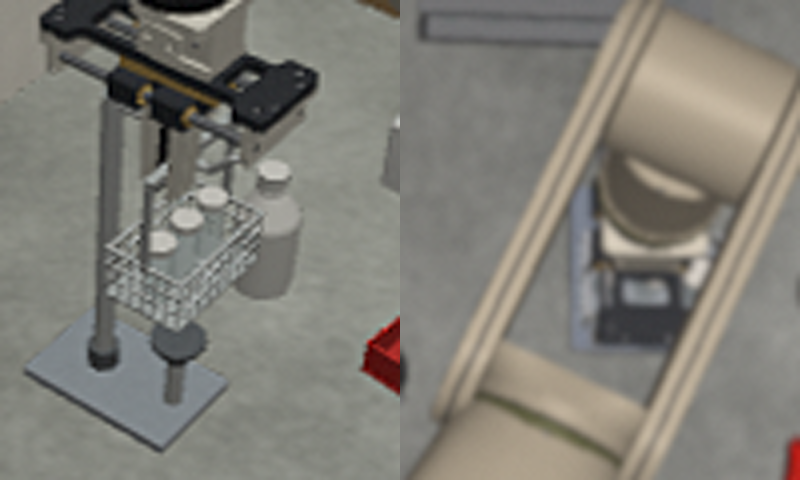

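The side view shows the basket under the hook, with the bar just above it and the tip visible at (230,150). Lowering the last millimetres while watching the force.

>>> apply_moves --deltas '[[0, [0, 0, 1.5], 0], [0, [0, 0, 1], 0], [0, [0, 0, 0], 0], [0, [0, 0, 0], 0]]'

```text
t: 7.72
tool_pos: [0.5563, -0.192, 0.4484]
orientation: [2.206, 2.237, 0.0]
force: [-0.2, 0.2, -1.9]
opening: 0.0071
```

>>> apply_moves --deltas '[[0, [0, 0, 1], 0], [0, [0, 0, 0], 0], [0, [0, 0, 0], 0]]'

```text
t: 8.1
tool_pos: [0.5563, -0.192, 0.4472]
orientation: [-2.206, -2.237, 0.0]
force: [0.3, 0.0, -2.3]
opening: 0.0076
```

>>> apply_moves --deltas '[[0, [0, 0, 1], 0], [0, [0, 0, 0], 0], [0, [0, 0, 0], 0]]'

```text
t: 8.48
tool_pos: [0.5563, -0.192, 0.4466]
orientation: [2.205, 2.237, 0.0]
force: [-1.3, 1.0, -0.3]
opening: 0.0075
```

>>> apply_moves --deltas '[[0, [0, 0, 1], 0], [0, [0, 0, 0], 0], [0, [0, 0, 0], 0]]'

```text
t: 8.85
tool_pos: [0.5564, -0.192, 0.4459]
orientation: [2.205, 2.236, 0.001]
force: [-0.9, 2.6, 5.8]
opening: 0.0074
```

Contact at z≈0.4464. Ease off slightly, open and withdraw upward.

>>> apply_moves --deltas '[[0, [0, 0, -0.7], 0], [0, [0, 0, 0], 0], [9, [0, 0, 0], 0], [12, [0, 0, 0], 0], [16, [0, 0, 0], 0]]' --grip_force 10

```text
t: 9.48
tool_pos: [0.5563, -0.1921, 0.4457]
orientation: [-2.206, -2.237, 0.0]
force: [0.1, 0.7, 1.0]
opening: 0.0156
```

>>> apply_moves --deltas '[[30, [0, 0, 0], 0], [30, [0, 0, 0], 0], [30, [0, 0, -8], 0], [30, [0, 0, -20], 0], [30, [0, 0, -30], 0]]'

```text
t: 10.1
tool_pos: [0.5562, -0.192, 0.5052]
orientation: [-2.205, -2.237, 0.0]
force: [0.3, -0.6, 0.5]
opening: 0.03
```

>>> apply_moves --deltas '[[30, [0, 0, -40], 0], [30, [0, 0, -20], 0], [30, [0, 0, 0], 0]]'

```text
t: 10.48
tool_pos: [0.5562, -0.192, 0.5678]
orientation: [2.202, 2.233, 0.003]
force: [0.6, -0.6, -0.7]
opening: 0.0297
```

```bash
python3 - <<'E'
from h import *
s=viewer.read_camera('side');w=viewer.read_camera('wrist')
st=robot.read_state();print(st['tool_pos'],st['force'],st['opening'])
o=np.hstack([cv2.resize(s[110:230,255:355],(400,480),interpolation=cv2.INTER_CUBIC),cv2.copyMakeBorder(cv2.resize(w,(400,300)),0,180,0,0,cv2.BORDER_CONSTANT)])
cv2.imwrite('pics/c5.png',o)
E
```

```text
[ 0.55628356 -0.19204779  0.5640549 ] [-0.06664988  0.38626546 -0.20044524] 0.03000802427582286
```

View pics/c5.png

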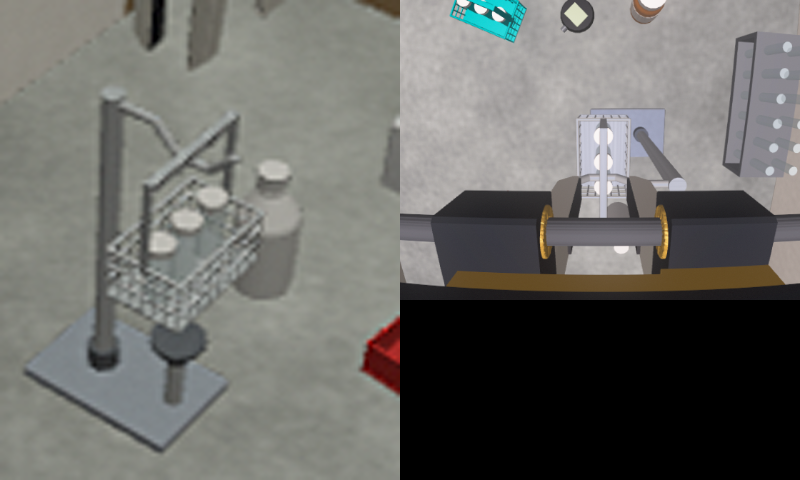

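The basket hangs level on the hook, with the bar's middle about over the hook, and the gripper is clear. Next, the valve.

>>> apply_moves --deltas '[[30, [41, 10.5, 0], 0], [30, [41, 10.5, 0], 0], [30, [41, 10.5, 0], 0], [30, [41, 10.5, 0], 0], [30, [41, 10.5, 0], 0]]'

```text
t: 11.2
tool_pos: [0.606, 0.015, 0.5622]
orientation: [-2.205, -2.236, 0.003]
force: [0.5, 0.7, 0.4]
opening: 0.03
```

>>> apply_moves --deltas '[[40, [41, 10.5, 0], 0], [40, [41, 10.5, 0], 0], [40, [41, 10.5, 0], 0], [40, [0, 0, 50], -0.163], [40, [0, 0, 50], -0.163]]'

```text
t: 11.82
tool_pos: [0.6355, 0.138, 0.4614]
orientation: [-1.805, -2.571, 0.001]
force: [-0.3, -0.2, 0.0]
opening: 0.0401
```

>>> apply_moves --deltas '[[40, [0, 0, 50], -0.163], [40, [0, 0, 0], -0.163], [40, [0, 0, 0], -0.163], [40, [0, 0, 0], -0.163], [40, [0, 0, 0], -0.163]]'

```text
t: 12.45
tool_pos: [0.6352, 0.137, 0.412]
orientation: [-0.64, -3.073, 0.002]
force: [0.2, 0.5, -0.3]
opening: 0.04
```

>>> apply_moves --deltas '[[40, [0, 0, 0], -0.163], [40, [0, 0, 0], -0.163], [40, [0, 0, 0], -0.163], [40, [0, 0, 0], 0]]'

```text
t: 12.95
tool_pos: [0.6353, 0.137, 0.4123]
orientation: [0.113, -3.137, 0.0]
force: [-0.2, 0.2, 0.1]
opening: 0.0402
```

```bash
cat > v.py <<'E'
from h import *
import sys
c=viewer.get_calibration('wrist');im=viewer.read_camera('wrist');n=sys.argv[1]
cv2.imwrite(f'pics/{n}raw.png',im)
st=robot.read_state();R=Ro.from_rotvec(st['orientation']).as_matrix()
print(np.round(st['tool_pos'],4),'toolx',np.degrees(np.arctan2(R[1,0],R[0,0])),'q6',st['q'][5])
a=np.array([.640,.1358,.126])
for P,col in ((a,(0,0,255)),(np.array([.6385,.1355,.008]),(0,255,0))):
  for ang in(4.3,17.6+90):
    d=np.array([np.cos(np.radians(ang)),np.sin(np.radians(ang)),0])
    for k in(-.04,0,.04):
        q=proj(c,P+k*d)[0];cv2.circle(im,tuple(int(x) for x in q.round()),3,col,1)
        if col[2]:print(ang,k,q.round(1))
cv2.imwrite(f'pics/{n}.png',im)
E
python3 v.py v1
```

```text
[0.6354 0.137  0.4126] toolx -176.01365810160948 q6 -1.5067989493859921
4.3 -0.04 [282.4 163.7]
4.3 0 [282.7 218.2]
4.3 0.04 [283.  268.9]
107.6 -0.04 [230.3 230.3]
107.6 0 [282.7 218.2]
107.6 0.04 [336.  205.8]
```

View pics/v1.png

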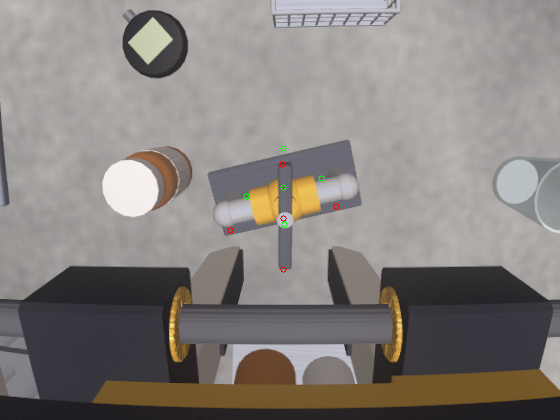

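The wrist view shows the T-handle as a vertical bar at column ≈285, rows 163–268, with its hub at (285,219). I'll measure the handle and plate angles from this picture.

```bash
python3 - <<'E'
from h import *
im=cv2.imread('pics/v1raw.png');c=viewer.get_calibration('wrist');g=cv2.cvtColor(im,cv2.COLOR_BGR2GRAY).astype(int)
def edges(rows,lo,hi,z):
    L=[];Rr=[]
    for r in rows:
        seg=g[r,lo:hi];d=np.diff(cv2.GaussianBlur(seg.astype(np.float32)[None],(3,1),0)[0])
        L.append(plane(c,(lo+d.argmin()+.5,r),z)[:2]);Rr.append(plane(c,(lo+d.argmax()+.5,r),z)[:2])
    return np.array(L),np.array(Rr)
L,Rr=edges([*range(232,262,2)],265,305,.126)
f=lambda P:cv2.fitLine(P.astype(np.float32),cv2.DIST_HUBER,0,.01,.01).ravel()
for P in(L,Rr,(L+Rr)/2):
    v=f(P);print('handle',np.degrees(np.arctan2(v[1],v[0]))%180,P.mean(0))
# plate edges: bottom and top lines by column scan
for nm,cols,lo,hi,sg in(('top',range(225,340,5),135,190,-1),):
    P=[]
    for u in cols:
        col=cv2.GaussianBlur(g[lo:hi,u].astype(np.float32)[:,None],(1,5),0)[:,0];P.append(plane(c,(u,lo+np.diff(col).argmin()+.5),.008)[:2])
    P=np.array(P);v=f(P);print(nm,np.degrees(np.arctan2(v[1],v[0]))%180,np.ptp(P@[-v[1],v[0]]))
for nm,pts in(('left',((209,175),(226,234))),('right',((350,142),(360,204))),('bot',((226,234),(360,204))),('top',((209,175),(350,142)))):
    a,b=[plane(c,p,.008) for p in pts];print(nm,np.degrees(np.arctan2(*(b-a)[1::-1]))%180)
a,b=[plane(c,p,.071) for p in((224,212),(346,187))];print('pipe',np.degrees(np.arctan2(*(b-a)[1::-1]))%180)
print('hub',plane(c,(285,219),.126))
E
```

```text
handle 3.6280704 [0.66212183 0.13339726]
handle 4.1794343 [0.66139895 0.14386584]
handle 3.903041 [0.66176039 0.13863155]
top 107.0256 0.0010822417579045007
left 17.399934442449812
right 15.395641306319739
bot 107.01051665044815
top 107.06716940407495
pipe 105.77693351867006
hub [0.64077517 0.13756801 0.126     ]
```

Handle at 3.9°, base yaw ≈17.0° (13° open now), so the target direction is -28°. Descend on the axis and pinch.

>>> apply_moves --deltas '[[40, [-5.3, 0, 30], 0], [40, [0, 0, 40], 0], [40, [0, 0, 35], 0], [40, [0, 0, 20], 0], [40, [0, 0, 0], 0]]' --grip_force 40

```text
t: 13.62
tool_pos: [0.6402, 0.1374, 0.2869]
orientation: [0.112, -3.136, 0.001]
force: [0.1, -0.3, -0.4]
opening: 0.0398
```

>>> apply_moves --deltas '[[0, [0, 0, 0], 0], [0, [0, 0, 0], 0], [0, [0, 0, 0], 0], [0, [0, 0, 0], 0], [0, [0, 0, 0], 0]]'

```text
t: 14.25
tool_pos: [0.6413, 0.1372, 0.29]
orientation: [-0.114, 3.138, -0.001]
force: [-0.5, -3.5, 6.1]
opening: 0.0091
```

>>> apply_moves --deltas '[[0, [0, 0, 0], 0.112], [0, [0, 0, 0], 0.112], [0, [0, 0, 0], 0.112], [0, [0, 0, 0], 0.112], [0, [0, 0, 0], 0.112]]'

```text
t: 14.88
tool_pos: [0.6413, 0.1366, 0.29]
orientation: [0.763, 3.046, -0.002]
force: [-1.5, -7.0, 7.6]
opening: 0.0096
```

>>> apply_moves --deltas '[[0, [0, 0, 0], 0], [0, [0, 0, 0], 0], [0, [0, 0, 0], 0]]'

```text
t: 15.25
tool_pos: [0.6413, 0.1365, 0.29]
orientation: [0.758, 3.047, -0.002]
force: [-2.3, -5.7, 7.2]
opening: 0.0094
```

>>> apply_moves --deltas '[[14, [0, 0, 0], 0], [25, [0, 0, 0], 0], [40, [0, 0, 0], 0], [40, [0, 0, 0], 0], [40, [0, 0, -10], 0]]'

```text
t: 15.88
tool_pos: [0.6405, 0.1375, 0.2981]
orientation: [-0.756, -3.047, 0.001]
force: [0.2, 0.7, -0.2]
opening: 0.0397
```

>>> apply_moves --deltas '[[40, [0, 0, -35], 0], [40, [0, 0, -40], 0], [40, [0, 0, -40], 0], [40, [0, 0, 0], 0], [40, [0, 0, 0], 0]]'

```text
t: 16.5
tool_pos: [0.6409, 0.1375, 0.414]
orientation: [0.757, 3.049, 0.0]
force: [-0.2, 0.3, -0.1]
opening: 0.0399
```

```bash
python3 v.py v2; python3 - <<'E'
from h import *
t=viewer.read_camera('top');s=viewer.read_camera('side');cv2.imwrite('pics/fin_top.png',t);cv2.imwrite('pics/fin_side.png',s)
E
```

```text
[0.6407 0.1375 0.4128] toolx 152.11029663979463 q6 -0.9508941557706285
4.3 -0.04 [251.9 165. ]
4.3 0 [281.8 210.9]
4.3 0.04 [310.1 254.1]
107.6 -0.04 [244.8 247.5]
107.6 0 [281.8 210.9]
107.6 0.04 [320.8 172.3]
```

View pics/v2raw.png

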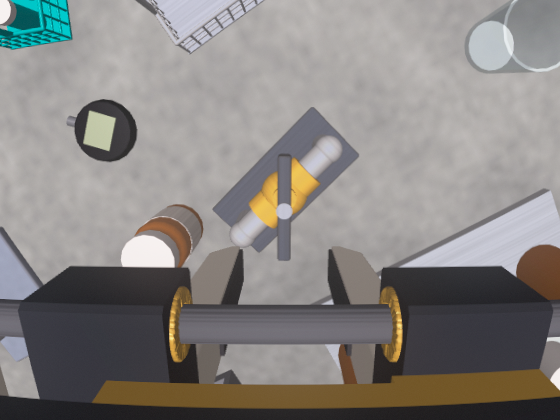

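View pics/fin_side.png

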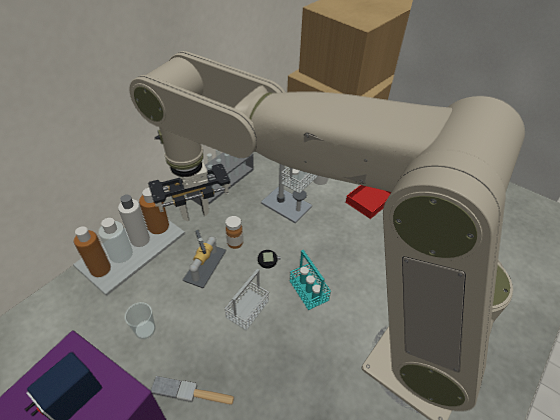

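The handle now lies diagonal to the pipe and vertical in the wrist view (column 284, rows 155–260). The other things stand where they were. Measuring the angle next.

```bash
python3 - <<'E'
from h import *
im=cv2.imread('pics/v2raw.png');c=viewer.get_calibration('wrist');g=cv2.cvtColor(im,cv2.COLOR_BGR2GRAY).astype(np.float32)
P=[]
for r in range(224,254,2):
    d=np.diff(cv2.GaussianBlur(g[r:r+1,266:304],(3,1),0)[0]);P.append((plane(c,(266.5+d.argmin(),r),.126)+plane(c,(266.5+d.argmax(),r),.126))[:2]/2)
v=cv2.fitLine(np.float32(P),cv2.DIST_HUBER,0,.01,.01).ravel();h=np.degrees(np.arctan2(v[1],v[0]))%180
P=[]
for u in range(225,305,4):
    d=np.diff(cv2.GaussianBlur(g[95:215,u:u+1],(1,5),0)[:,0]);P.append(plane(c,(u,95.5+d.argmin()),.008)[:2])
v=cv2.fitLine(np.float32(P),cv2.DIST_HUBER,0,.01,.01).ravel();e=np.degrees(np.arctan2(v[1],v[0]))%180
a,b=[plane(c,p,.008) for p in((258,252),(358,155))];e2=np.degrees(np.arctan2(*(b-a)[1::-1]))%180
a,b=[plane(c,p,.071) for p in((242,235),(329,148))];e3=np.degrees(np.arctan2(*(b-a)[1::-1]))%180
print('handle',h,'plate y',e,e2,'pipe',e3,'open deg',e-90-h+180)
E
```

```text
handle 152.06993 plate y 107.15903 107.32429163299192 pipe 107.57758615905585 open deg 45.089096
```

>>> apply_moves --deltas '[[40, [0, 0, -40], 0], [40, [50, 0, -30], 0], [40, [50, 0, 0], 0], [40, [50, 0, 0], 0], [40, [0, 0, 0], 0]]'

```text
t: 17.27
tool_pos: [0.5061, 0.2091, 0.4831]
orientation: [-0.752, -3.048, 0.001]
force: [0.4, -0.3, -0.1]
opening: 0.0398
```

Half open to within about 0.5°. One last look at the hung basket.

```bash
python3 - <<'E'
from h import *
s=viewer.read_camera('side');t=viewer.read_camera('top')
cv2.imwrite('pics/end.png',np.hstack([cv2.resize(s[110:230,255:355],(400,480),interpolation=cv2.INTER_CUBIC),cv2.resize(t[140:260,300:400],(400,480),interpolation=cv2.INTER_CUBIC)]))
E
```

```text
(no output)
```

View pics/end.png

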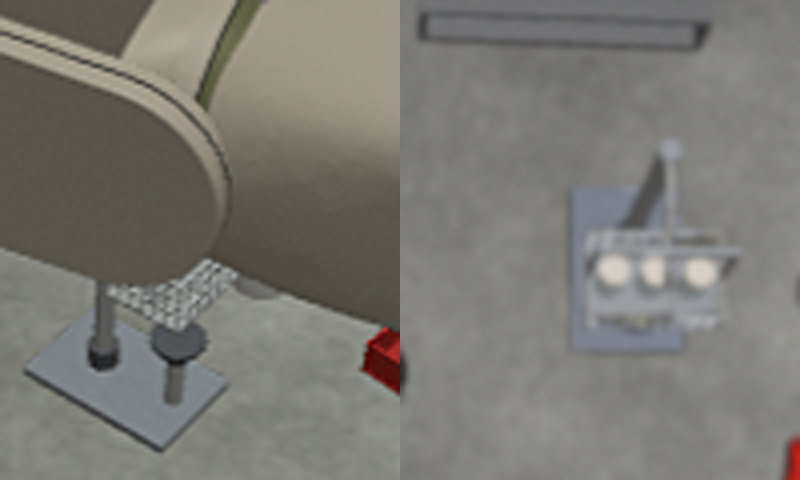

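The top view shows the basket still on the hook and square to it, with the hook crossing the bar near its middle (bar from about 595 to 740, hook at 670). Handing in.

```bash
python3 -c "
from plant import order
print(order.close_job())"
```

```text
the job is handed in; nothing more can be done
None
```

Both parts of the job are done, in the order asked, and I handed it in at about 17.4 s of the 64 s allowed.

- **Basket:** I gripped the steel basket with the three white-capped tubes by its bar, 31 mm off the middle. I carried it upright over the hook tip, lowered it to a light contact of about 6 N and let go. The side view right after release showed it level. The last top view shows it still hanging, square to the hook, with the hook near the middle of the bar. In the last side view the arm hid the hook, so only the top view confirms the final state.
- **Valve:** I turned the T-handle from about 13° open and let go. The last wrist picture measured 45.1° open against the plate edge. The plate and pipe edges disagreed by about 0.4°, so I take it as 45° to within about half a degree.
- **Other things:** The empty basket, the turquoise look-alike and the other bystanders stood where they were in the views I took, apart from a few the arm or the picture edge hid at the end. The gripper was clear of everything when I handed in.

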